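Take the clear depth of a tray stand with a spring tape and lock it

TASK

Measure the clear depth of the plywood stand with the pocket tape: hook its end over the stand's open edge, draw the case back along the stand, square to that edge and against the tape's spring, until its heel butts the batten, and push the lock button down while it lies there so that the measure is kept. Then lift the tape off, still locked at that length, and set it down, not dropping it, upright and wholly inside the upper of the two stacked trays, and let go of it. Leave the jar, torch, whistle and mouthpiece where they are.

Things in the scene. Friction and masses are not known exactly. Their poses are not given: they have to be found in the camera images.
- tape: Pocket tape, loose, 0.5 kg: grey case 90 (x) x 44 (y) x 62 high, flat sides to pinch across y; above 45 it steps in to x=-37..29. Origin: centre of its rubber sole's underside; +x: out of the mouth to the hook. Starts upright on a cork block 60 x 40 x 20 high, hook hanging past the block. Set on the stand and let go, the grippy sole holds it against the blade's spring.
- heel (a point): Middle of the flat upright rear face (heel) of the tape case, at x=-45, z=15 of the tape.
- hook (a point): Lower end of the inner face (towards the case) of the hook on the blade's end: x = 47 + extension, y=0, z=-7 of the tape. The hook is a steel lip 3 thick, 24 wide, reaching 7 below the sole, so on a flat floor the tape leans nose-up 2 to 4 degrees. The blade is rigid, 22 wide, its underside 4 above the sole's level.
- blade (a joint): How far the blade is drawn out of the case, m: 0 in (start), 0.085 at most. A spring pulls it in with 1.2 N at 0, 1.8 N at 0.07. Heel to inner hook face = 0.092 + this. With the lock button down it is clamped.
- lock (a joint): Travel of the lock button on top of the case, m: 0 up (unlocked, start), about 0.006 down. It snaps over: it needs about 5 N at first, tips over after 2 mm and then stays down by itself and clamps the blade.
- lock_top (a point): Centre of the top face of the lock button: 24 (x) x 20 (y), standing 9 proud of the case top when up, at x=4, y=0, z=71 of the tape (65 when locked).
- stand: Low plywood stand, fixed: a board 200 (x) x 170 (y) x 18 thick on two feet along x, top face 32 above the bench. Origin: centre of its underside. Its open edge is the +x side, an upright face at x=+100.
- batten: Wooden stop batten fixed across the stand's top, parallel to its open edge: 20 (x) x 170 (y) x 24 high. Origin: centre of its underside; its x is the stand's x; its face towards the open edge is at x=+10. Face to open edge (the clear depth) is 135 to 165, different every time.
- trays: Two stacked polypropylene trays, the orange one in the grey one, fixed: outside 278 (x) x 198 (y) over the rims, upper rim 70 above the bench. Origin: centre of the underside on the bench. The upper tray is open and empty, inside 246 x 166, walls 4, its floor 24 above the bench.
- jar: Glass jar with a screw lid, diameter 72, 110 high, upright, loose. Origin: centre of its underside. Leave alone.
- torch: Aluminium dive torch lying down, 135 long along its y, 38 thick at the head, loose. Origin on the bench under its middle. Leave alone.
- whistle: Green plastic whistle, 45 x 18 x 22, loose. Origin on the bench under its round chamber. Leave alone.
- mouthpiece: Black silicone mouthpiece, 55 x 62 x 26, loose. Origin on the bench about under its middle. Leave alone.
Things that resemble listed ones, but are neither listed nor needed, are in the scene too. Of the things that look like the tape, the smallest one is meant.

How it is judged (in metres and radians):
On the way, in this order (a step that is already met when the one before it is completed fails the run):
1. the tape's end is caught over the open edge of the stand and the blade is being drawn out, square to the edge (within 0.1 rad) (x of hook in the frame of stand between 0.096 and 0.104 m and y of hook in the frame of stand between -0.085 and 0.085 m and z of hook in the frame of stand below 0.0305 m and angle between the x axis of tape and the x axis of stand, either way round below 0.1 rad and value of joint blade above 0.012 m), for 0.1 s.
2. the button is locked down while the hook is still on the edge and the heel is against the batten (within 3 mm) (x of hook in the frame of stand between 0.096 and 0.104 m and y of hook in the frame of stand between -0.085 and 0.085 m and z of hook in the frame of stand below 0.0305 m and angle between the x axis of tape and the x axis of stand, either way round below 0.1 rad and value of joint lock above 0.004 m and x of heel in the frame of batten between 0.006 and 0.013 m), for 0.3 s.
At the end, for the whole second after the job is handed in: The tape stands upright (tilt under 0.25 rad) and at rest on the floor of the upper tray, heel and hook both within its walls, the lock button still down, and the blade still drawn out to the stand's clear depth: heel to hook equals batten face to open edge within 3 mm (((x of batten in the frame of stand between -0.076 and -0.072 m and value of joint blade between 0.067 and 0.076 m) or (x of batten in the frame of stand between -0.072 and -0.069 m and value of joint blade between 0.064 and 0.073 m) or (x of batten in the frame of stand between -0.069 and -0.066 m and value of joint blade between 0.061 and 0.07 m) or (x of batten in the frame of stand between -0.066 and -0.063 m and value of joint blade between 0.058 and 0.067 m) or (x of batten in the frame of stand between -0.063 and -0.06 m and value of joint blade between 0.055 and 0.064 m) or (x of batten in the frame of stand between -0.06 and -0.057 m and value of joint blade between 0.052 and 0.061 m) or (x of batten in the frame of stand between -0.057 and -0.054 m and value of joint blade between 0.049 and 0.058 m) or (x of batten in the frame of stand between -0.054 and -0.051 m and value of joint blade between 0.046 and 0.055 m) or (x of batten in the frame of stand between -0.051 and -0.048 m and value of joint blade between 0.043 and 0.052 m) or (x of batten in the frame of stand between -0.048 and -0.044 m and value of joint blade between 0.04 and 0.049 m)) and value of joint lock above 0.004 m and x of heel in the frame of trays between -0.124 and 0.124 m and y of heel in the frame of trays between -0.084 and 0.084 m and x of hook in the frame of trays between -0.124 and 0.124 m and y of hook in the frame of trays between -0.084 and 0.084 m and height (world z) of tape below 0.045 m and angle between tape's own z axis and vertical below 0.25 rad and linear speed of tape below 0.02 m/s); the robot touches nothing.
It fails at once if the jar is shifted by more than 30 mm (distance of jar from where it was at the start of the episode above 0.03 m).
It fails at once if the torch is shifted by more than 30 mm (distance of torch from where it was at the start of the episode above 0.03 m).
It fails at once if the whistle is shifted by more than 30 mm (distance of whistle from where it was at the start of the episode above 0.03 m).
It fails at once if the mouthpiece is shifted by more than 30 mm (distance of mouthpiece from where it was at the start of the episode above 0.03 m).
It fails at once if the tape is dropped (falls freely, faster than 0.7 m/s) (linear speed of tape above 0.7 m/s and contact force between the fingers and tape below 0.2 N).
It also fails if it takes over 69 s, if anything falls off the work surface, if the arm or the gripper's body presses on something with over 40 N, if the wrist force passes 120 N, or if a joint passes its speed limit or range.

ROBOT

A 7-joint arm with a two-finger parallel gripper is mounted at the origin on the work surface. World frame = base frame: x ahead of the robot, y to its left, z up, the work surface at z = 0. Lengths are in mm, angles in rad, forces in N, time in s.
With the tool pointing down it reaches from about 425 to 875 mm from the base axis. Payload 8.4 kg.
Tool frame: the origin (TCP) lies at the very end of the fingers, on their centre line; the grasp point (between the pads) lies 19 mm behind it; x points along the fingers, z is the direction in which the jaws open and shut, and the axes are right-handed (so a half turn about x gives the same grasp; the last joint's range is limited). The gripper opens to 85 mm and grips with 20 to 120 N. Pads are 22 mm wide; open, the fingers measure 114 mm over their backs; the gripper's body (76 mm by 85 mm) begins 54 mm behind the grasp point. The pads swing forward as they close: fully open they stand 13 mm farther back than shut.
Start: joints at [-1.333, 0.333, 0.04, 1.465, -0.013, 1.343, -0.059], TCP at [214.805, 613.452, 231.308] pointing down, gripper open.
Joint ranges: [-2.58, 2.58], [-0.38, 2.09], [-1.3, 1.39], [0.25, 2.4], [-1.5, 4.64], [0.08, 2.09], [-2.65, 2.65]. Speed limits (rad/s): [2.22, 2.22, 2.79, 2.79, 3.14, 3.14, 3.14].

INTERFACE

Orientations are given as a rotation vector (axis times angle).
In Python, from workcell import arm gives the robot as it stands.
- The arm moves only by the tool play_rows, never from a script. Its arguments are lists of equal length, an entry for each row: "twist": the turn, a rotation vector about the world's x, y, z in units of 6 degrees (1.0 is 6 degrees), a list of three; "offset": the shift along the world's x, y, z in units of 30 mm (1.0 is 30 mm), a list of three; "gripper": the finger opening in mm, from 0 to 85.4. In form: {"twist": [[ax, ay, az], ...], "offset": [[dx, dy, dz], ...], "gripper": [gripper, ...]}. A call has 1 to 20 rows; each row is the pose to reach, as a shift and turn from the pose measured when the call began; what a row does not reach only later rows make up. A row lasts 1/12 s, in which the tool goes at most 41.7 mm and 7.16 degrees, less where a joint would pass 70% of its speed; a pose out of reach is approached as far as the arm can. A call with a gripper value outside its range is refused whole. The fingers move at their own pace and stop on an object; the grip force is fixed at half the most. Time passes only in rows, so rows that repeat a pose let the fingers close. It gives the time, the measured TCP pose, the force and the opening at its end, in the units of the state.
- arm.observe(): the state, without advancing time (a new reading comes with each control period).
- arm.grab_frame(name): name is "scene" or "top" or "wrist"; returns a dict with "img" (420x560x3 uint8, blue, green, red), "fx", "fy", "cx", "cy" (pixels), "R" (3x3) and "t" (3): a world point X has camera coordinates R X + t. Camera axes: x right, y down, z forward; pixel columns grow to the right and rows downward; lengths in mm; the calibration is good to about 2 mm. The wrist camera is an equidistant fisheye: a pixel r from the principal point sees the ray r / f radians off the axis. A picture is of the moment at which its call begins. There is no depth.
- arm.sign_off(): hands the job in, once; it reports no verdict.
The state is a dict: "time": time; "joint_pos": joint angles; "dq": joint speeds; "joint_torque": joint torques, N m; "eef_pos": TCP position; "eef_rot": TCP orientation; "ft_force": force on the tool from outside, world axes, zero at the start; "torque": the same for the moment, N m; "opening": finger opening in mm.
Only numpy, scipy, OpenCV 4.12 (cv2) and the standard library are available. Lean on these libraries where they do the work, as an engineer would, in place of code of your own. Each camera call takes 0.05 s, during which the arm holds its last target. There are 200 camera calls.

## Working session

There is one attempt and no reset: what is moved stays moved. The work goes in short steps, Python scripts to look and compute and a tool call to move; the robot and the scene stay as the last step left them, time stands still between calls to the robot, and variables do not carry over. Pictures are saved under pics/ and viewed, about 8 in all and at most 12, crops included, and the job is handed in when it is done.

Besides the shell and the picture viewer there is one more tool, called after "Emit:" as name(argument=value, ...) on one line, values as JSON. play_rows: Moves the arm, as the interface text tells. Its arguments: {"type":"object","properties":{"twist":{"type":"array","items":{"type":"array","items":{"type":"number"}}},"offset":{"type":"array","items":{"type":"array","items":{"type":"number"}}},"gripper":{"type":"array","items":{"type":"number"}}},"required":["twist","offset","gripper"]}

```bash
mkdir -p pics
cat > h.py <<'E'
import numpy as np,cv2
from workcell import arm
def save(n,f): 
    g=arm.grab_frame(n); cv2.imwrite(f,g['img']); np.savez(f[:-4]+'.npz',**g); return g
def load(f): return dict(np.load(f))
def ray(g,u,v,fish=False):
    x=(u-g['cx'])/g['fx'];y=(v-g['cy'])/g['fy']
    if fish:
        r=np.hypot(x,y); d=np.array([x/r*np.sin(r),y/r*np.sin(r),np.cos(r)]) if r>1e-9 else np.array([0,0,1.])
    else: d=np.array([x,y,1.])
    R=g['R'];return -R.T@g['t'],R.T@d/np.linalg.norm(d)
def onz(g,u,v,z,fish=False):
    o,d=ray(g,u,v,fish);return o+d*(z-o[2])/d[2]
def tri(*rs):
    A=0;b=0
    for o,d in rs:
        P=np.eye(3)-np.outer(d,d);A=A+P;b=b+P@o
    return np.linalg.solve(A,b)
def proj(g,X,fish=False):
    c=g['R']@np.array(X,float)+g['t']
    if fish:
        th=np.arctan2(np.hypot(c[0],c[1]),c[2]);s=th/np.hypot(c[0],c[1]);return np.array([g['cx']+g['fx']*c[0]*s,g['cy']+g['fy']*c[1]*s])
    return np.array([g['cx']+g['fx']*c[0]/c[2],g['cy']+g['fy']*c[1]/c[2]])
E
python3 - <<'E'
from h import *
for n in('scene','top'):
    g=save(n,f'pics/{n}0.png');print(n,g['fx'],-g['R'].T@g['t'])
print(arm.observe())
E
```

```text
scene 382.0407632410269 [1119.90954223 -367.07712477  545.23528416]
top 471.9865729023705 [461.44131681  -5.82359556 992.5507532 ]
{'time': 0.1, 'joint_pos': array([-1.33321883,  0.33385674,  0.03984565,  1.4661718 , -0.0134115 ,
        1.34330722, -0.05852715]), 'dq': array([-0.00033192, -0.00239441,  0.00096298, -0.00355278,  0.00173958,
        0.00050989,  0.00078734]), 'joint_torque': array([ 6.06145317e-03, -6.60013032e+01,  1.37135178e+00, -4.06461561e+01,
        1.71768526e-02,  9.13027005e-03,  6.41568633e-06]), 'eef_pos': array([214.65835439, 613.09623969, 230.50456111]), 'eef_rot': array([-0.95853957,  1.35110476,  0.95701997]), 'ft_force': array([-0.94907168,  0.01361559, -0.67238137]), 'torque': array([-0.01764285, -0.04099046, -0.01722668]), 'opening': 85.15583009058929}
```

View pics/top0.png

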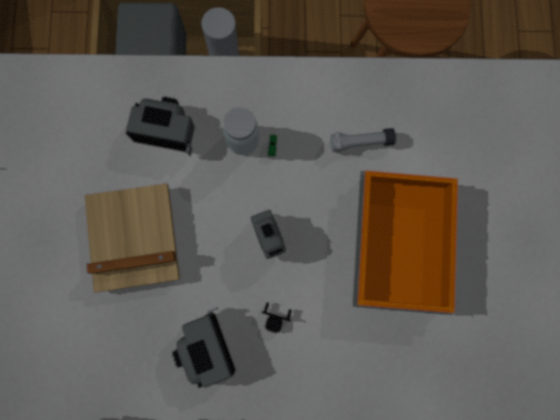

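View pics/scene0.png

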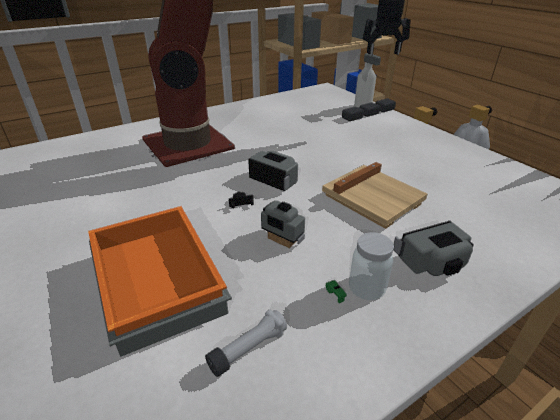

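Run:
```python
from h import *
t=cv2.imread('pics/top0.png');s=cv2.imread('pics/scene0.png')
def c(i,x,y,w,h,k): return cv2.resize(i[y:y+h,x:x+w],(w*k,h*k),interpolation=cv2.INTER_CUBIC)
a=c(t,240,200,60,70,5)   #300x350
b=c(s,250,190,66,70,5)   #330x350
d=c(t,75,175,120,125,2);e=c(s,315,155,120,75,3)
m=np.zeros((600,800,3),np.uint8);m[:350,:300]=a;m[:350,310:640]=b;m[350:600,:240]=d;m[352:577,310:670]=e
m=np.clip(m*1.6,0,255).astype(np.uint8)
cv2.imwrite('pics/m1.png',m)
g=load('pics/top0.npz')
for n,u,v,z in [('tape',268,233,75),('traysc',408,242,70),('stand',132,237,32),('jar',240,116,110)]: print(n,onz(g,u,v,z))
```

```text
tape [566.51631279  -4.32595727  75.        ]
traysc [ 549.84810019 -280.74185815   70.        ]
stand [562.64526261 271.48324402  32.        ]
jar [791.90984559  51.00460026 110.        ]
```

View pics/m1.png

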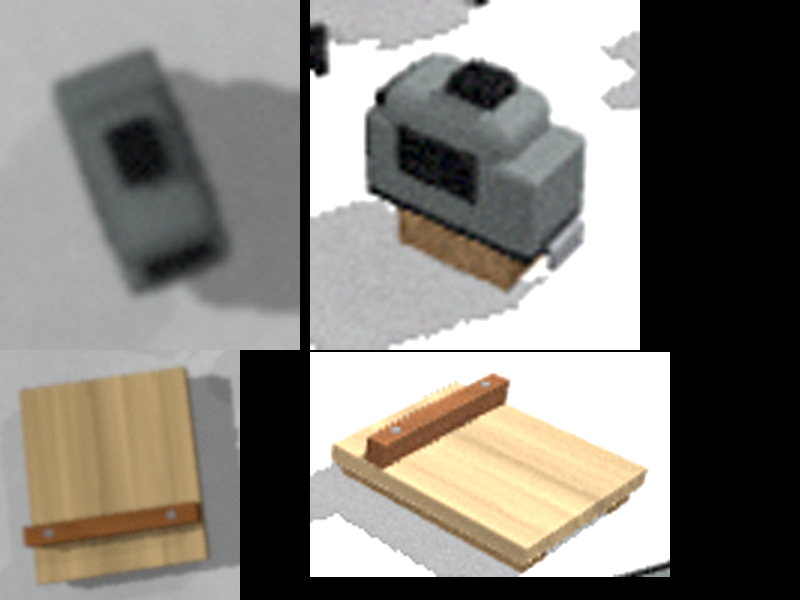

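Run:
```python
from h import *
from scipy.spatial.transform import Rotation as Ro
T=load('pics/top0.npz');S=load('pics/scene0.npz')
C=lambda x,y:(240+x/5,200+y/5)
D=lambda x,y:(75+x/2,175+(y-350)/2)
E=lambda x,y:(315+(x-310)/3,155+(y-352)/3)
B=lambda x,y:(250+(x-310)/5,190+y/5)
tr=lambda a,b:tri(ray(T,*a),ray(S,*b)).round(1)
print('button',tr(C(138,152),B(483,82)))
for a,b in [((55,85),(130,295)),((152,50),(228,245))]:
    p,q=onz(T,*C(*a),70),onz(T,*C(*b),70);d=p-q;print('tape yaw',np.arctan2(d[1],d[0]))
print('edge +y',tr(D(20,390),E(647,470)));print('edge -y',tr(D(183,368),E(527,547)))
print('edge z32',onz(T,*D(20,390),32),onz(T,*D(183,368),32))
print('batten top +y',tr(D(25,527),E(509,379)),' -y',tr(D(200,503),E(378,443)))
print('batten z56',onz(T,*D(25,527),56),onz(T,*D(200,503),56))
for p in [(363,172),(457,178),(455,312),(358,305)]: print('tray',onz(T,*p,70).round(1))
o=arm.observe();R=Ro.from_rotvec(o['eef_rot']).as_matrix();print(R.round(3))
g=arm.grab_frame('wrist');Rc=g['R'];print('wrist cam in tool',(R.T@(-Rc.T@g['t']-o['eef_pos'])).round(1), (R.T@Rc.T).round(2),g['fx'])
```

```text
button [571.6  -1.4  86.2]
tape yaw 0.3474076300896295
tape yaw 0.36991411785811035
edge +y [651.  374.2  28.1]
edge -y [674.9 208.2  30.5]
edge z32 [648.95664027 371.14512103  32.        ] [672.84375455 205.84556204  32.        ]
batten top +y [509.4 350.8  55.3]  -y [532.6 180.3  57.4]
batten z56 [507.8589115  348.51575054  56.        ] [531.55185373 179.02424706  56.        ]
tray [ 691.2 -195.3   70. ]
tray [ 679.8 -385.9   70. ]
tray [ 414.1 -366.8   70. ]
tray [ 427.7 -178.5   70. ]
[[-0.    -0.944  0.33 ]
 [-0.001  0.33   0.944]
 [-1.    -0.    -0.001]]
wrist cam in tool [-143.1   66.5    0.8] [[-0.   -0.26  0.96]
 [-0.   -0.96 -0.26]
 [ 1.   -0.   -0.  ]] 325.19226210127806
```

Emit:
play_rows(twist=[[0,0,0.4],[0,0,0.8],[0,0,1.2],[0,0,1.6],[0,0,2],[0,0,2.4],[0,0,2.8],[0,0,3.2],[0,0,3.6],[0,0,4],[0,0,4.4],[0,0,4.8],[0,0,5.2],[0,0,5.6],[0,0,6],[0,0,6.4],[0,0,6.64],[0,0,6.64],[0,0,6.64],[0,0,6.64]], offset=[[0.7,-1.2,0],[1.4,-2.4,0],[2.1,-3.6,0],[2.8,-4.8,0],[3.5,-6,0],[4.2,-7.2,0],[4.9,-8.4,0],[5.6,-9.6,0],[6.3,-10.8,0],[7,-12,0],[7.7,-13.2,0],[8.4,-14.4,0],[9.1,-15.6,0],[9.8,-16.8,0],[10.5,-18,0],[11.2,-19.2,0],[11.6,-20.2,0],[11.77,-20.53,0],[11.77,-20.53,0],[11.77,-20.53,0]], gripper=[85,85,85,85,85,85,85,85,85,85,85,85,85,85,85,85,85,85,85,85])

```text
time: 1.82
eef_pos: [567.6, -2.7, 230.3]
eef_rot: [-1.468, 1.02, 1.467]
ft_force: [-0.0, 1.3, 0.8]
opening: 85.4
```

Run:
```python
from h import *
o=arm.observe();print(o['eef_pos'],o['joint_pos'],o['time'],o['ft_force'])
save('wrist','pics/w1.png')
```

```text
[567.59833583  -2.70095504 230.2506816 ] [-0.55976282  0.17511251  0.55328322  1.69518416 -0.09407764  1.29846763
  1.93986238] 1.8167 [-0.04493329  1.33948712  0.83044052]
```

View pics/w1.png

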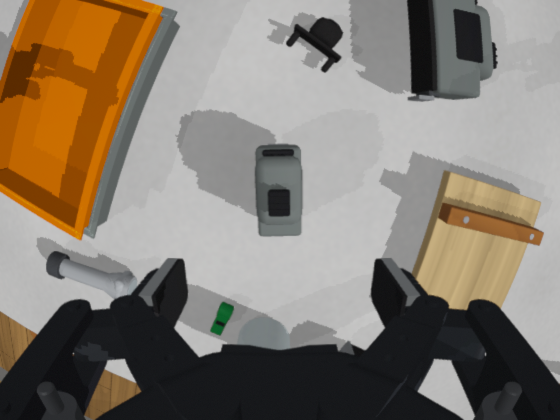

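Run:
```python
from h import *
g=load('pics/w1.npz');T=load('pics/top0.npz');im=g['img'].astype(int)
m=(im[120:250,240:320].max(2)<45).astype(np.uint8)
n,l,st,c=cv2.connectedComponentsWithStats(m)
for i in range(1,n):
    if st[i,4]>30: print(st[i]+np.array([240,120,0,0,0]),c[i]+[240,120])
b=(280,203)
print(onz(g,279.5,203,91,True), tri(ray(g,279.5,203,True),ray(T,240+138/5,200+152/5)))
for r in (160,175,185,225,232):
    print(r,im[r,250:308].sum(1)//3)
```

```text
[263 149  30   7 186] [277.84408602 152.34946237]
[268 189  22  27 537] [278.34264432 202.33147114]
[ 5.71208602e+02 -5.52743689e-01  9.10000000e+01] [566.66202953  -3.01814846 112.56170534]
160 [139 138 138 138 134 114  80  78  76  76  79  82  85  87  90  91  92  92
  92  92  92  92  93  93  94  93  93  94  95  94  94  95  95  95  95  95
  96  96  96  96  96  96  97  98  99  99 100  99  97 106 119 169 182 182
 183 183 183 183]
175 [142 142 142 140 121  81  75  81  86  91  96 100 104 107 111 114 114 114
 114 115 115 115 116 116 116 117 117 117 117 118 118 118 118 118 119 118
 118 119 120 119 120 120 120 119 120 120 119 119 119 117 110 101 139 173
 181 182 183 183]
185 [141 141 140 139 127  98  74  77  81  82  83  82  83  84  85  85  85  86
  91  94  95  89  86  86  90  88  85  84  82  84  88 100 109 111 113 112
 113 114 114 116 115 116 116 115 116 117 117 117 118 117 112 109 141 174
 184 185 185 185]
225 [190 190 191 191 191 192 190 168 120  92 100 111 115 116 115 114 113 112
 113 112 112 113 113 113 113 113 114 113 114 113 113 114 113 115 115 115
 115 116 116 116 116 116 117 116 118 117 117 118 118 118 122 157 184 192
 192 192 192 192]
232 [193 192 192 192 192 192 192 180 140  93  97 109 115 115 116 115 116 116
 116 116 116 116 116 116 116 116 117 116 117 117 117 117 117 117 117 117
 117 117 117 117 117 117 117 117 118 118 118 119 118 118 123 158 186 195
 196 195 195 196]
```

Emit:
play_rows(twist=[[0,0,0],[0,0,0],[0,0,0],[0,0,0],[0,0,0],[0,0,0],[0,0,0],[0,0,0],[0,0,0],[0,0,0],[0,0,0],[0,0,0],[0,0,0],[0,0,0],[0,0,0],[0,0,0],[0,0,0],[0,0,0],[0,0,0],[0,0,0]], offset=[[0,0,-0.8],[0,0,-1.6],[0,0,-2.4],[0,0,-3.2],[0,0,-4],[0,0,-4.8],[0,0,-5.6],[0,0,-6],[0,0,-6.17],[0,0,-6.17],[0,0,-6.17],[0,0,-6.17],[0,0,-6.17],[0,0,-6.17],[0,0,-6.17],[0,0,-6.17],[0,0,-6.17],[0,0,-6.17],[0,0,-6.17],[0,0,-6.17]], gripper=[85,85,85,85,85,85,85,85,85,85,85,30,30,30,30,30,30,30,30,30])

```text
time: 3.53
eef_pos: [568.2, -1.9, 46.3]
eef_rot: [-1.469, 1.017, 1.467]
ft_force: [0.1, -1.3, 7.2]
opening: 43.4
```

Run:
```python
from h import *
S=load('pics/scene0.npz');g=load('pics/w1.npz')
print(tri(ray(g,279,203,True),ray(S,250+173/5,190+82/5)))
o=arm.observe();print(o['eef_pos'],o['opening'],o['ft_force'],o['joint_pos'])
```

```text
[5.72798014e+02 8.91012919e-02 8.63987381e+01]
[568.22867359  -1.86769032  46.29236482] 43.392117816325054 [ 0.10168501 -1.2918563   7.17827702] [-0.50372424  0.36879242  0.51134777  1.88693702 -0.21971354  0.9397401
  2.03843188]
```

Emit:
play_rows(twist=[[0,0,0],[0,0,0],[0,0,0],[0,0,0],[0,0,-0.2],[0,0,-0.4],[0,0,-0.6],[0,0,-0.8],[0,0,-1.0],[0,0,-1.2],[0,0,-1.4],[0,0,-1.6],[0,0,-1.8],[0,0,-2.07],[0,0,-2.07],[0,0,-2.07],[0,0,-2.07]], offset=[[0,0,0.6],[0,0,1.2],[0,0,1.8],[0,0,2.4],[0.1,0.5,2.8],[0.2,1.5,2.8],[0.4,2.5,2.8],[0.6,3.5,2.8],[0.8,4.5,2.8],[1,5.5,2.8],[1.2,6.5,2.8],[1.4,7.5,2.8],[1.5,8.3,2.8],[1.6,9,2.8],[1.7,9.48,2.8],[1.7,9.48,2.8],[1.7,9.48,2.8]], gripper=[30,30,30,30,30,30,30,30,30,30,30,30,30,30,30,30,30])

```text
time: 4.95
eef_pos: [618.7, 282.9, 129.4]
eef_rot: [-1.316, 1.139, 1.314]
ft_force: [0.1, -0.7, -6.8]
opening: 43.3
```

Run:
```python
from h import *
from scipy.spatial.transform import Rotation as Ro
o=arm.observe();R=Ro.from_rotvec(o['eef_rot']).as_matrix();print(o['eef_pos'],R.round(3),o['joint_pos'],o['ft_force'])
print('yaw',np.arctan2(R[1,2],R[0,2])-np.pi/2)
w=save('wrist','pics/w2.png');s=save('scene','pics/s2.png')
m=np.zeros((420,800,3),np.uint8)
m[:,:480]=w['img'][:,40:520]
m[:420,490:800]=cv2.resize(s['img'][100:240,340:443],(310,420),interpolation=cv2.INTER_CUBIC)
cv2.imwrite('pics/m2.png',np.clip(m*1.3,0,255).astype(np.uint8))
```

```text
[618.68783659 282.87548616 129.36877526] [[ 0.    -0.99  -0.143]
 [-0.002 -0.143  0.99 ]
 [-1.     0.    -0.002]] [-0.82839521  0.48806167  0.45769678  1.52243836 -0.22373689  1.18429872
  1.38231256] [ 0.09034066 -0.70487706 -6.75709511]
yaw 0.14382853825107578
```

View pics/m2.png

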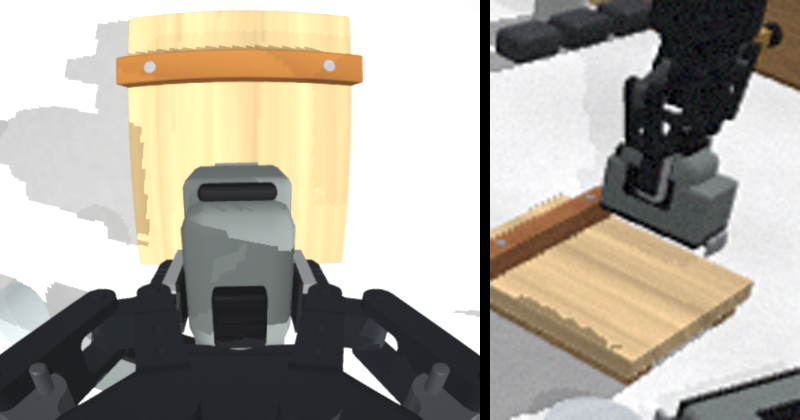

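Run:
```python
from h import *
g=load('pics/w2.npz');o=arm.observe();P=o['eef_pos'];im=g['img'].astype(int)
u=np.array([np.cos(.143),np.sin(.143),0]);v=np.array([-u[1],u[0],0])
f=lambda p:((p-P)@u).round(1).item()
g0=lambda p:((p-P)@v).round(1).item()
for c in (185,195,368,378):
    print(c,[tuple(im[r,c]) for r in range(252,272,2)])
for c in (210,350):
    print(c,[(r,)+tuple(im[r,c]) for r in range(44,92,2)])
print('case',[(r,)+tuple(im[r,280]) for r in range(156,184,2)])
print('case',[(r,)+tuple(im[r,250]) for r in range(156,184,2)])
print('btn',[(r,)+tuple(im[r,275]) for r in range(280,350,4)])
```

```text
185 [(np.int64(142), np.int64(191), np.int64(215)), (np.int64(142), np.int64(191), np.int64(214)), (np.int64(142), np.int64(191), np.int64(214)), (np.int64(142), np.int64(191), np.int64(214)), (np.int64(142), np.int64(191), np.int64(214)), (np.int64(142), np.int64(191), np.int64(214)), (np.int64(164), np.int64(191), np.int64(206)), (np.int64(219), np.int64(220), np.int64(220)), (np.int64(212), np.int64(213), np.int64(213)), (np.int64(211), np.int64(212), np.int64(211))]
195 [(np.int64(136), np.int64(185), np.int64(208)), (np.int64(137), np.int64(185), np.int64(208)), (np.int64(137), np.int64(186), np.int64(209)), (np.int64(136), np.int64(185), np.int64(209)), (np.int64(138), np.int64(185), np.int64(209)), (np.int64(138), np.int64(185), np.int64(209)), (np.int64(169), np.int64(193), np.int64(208)), (np.int64(218), np.int64(220), np.int64(220)), (np.int64(221), np.int64(221), np.int64(221)), (np.int64(215), np.int64(216), np.int64(216))]
368 [(np.int64(132), np.int64(179), np.int64(203)), (np.int64(131), np.int64(179), np.int64(203)), (np.int64(132), np.int64(179), np.int64(203)), (np.
[... 4819 characters left out ...]
np.int64(22)), (296, np.int64(30), np.int64(29), np.int64(28)), (300, np.int64(30), np.int64(28), np.int64(29)), (304, np.int64(27), np.int64(25), np.int64(25)), (308, np.int64(25), np.int64(23), np.int64(23)), (312, np.int64(25), np.int64(22), np.int64(24)), (316, np.int64(28), np.int64(26), np.int64(26)), (320, np.int64(29), np.int64(28), np.int64(27)), (324, np.int64(23), np.int64(21), np.int64(21)), (328, np.int64(29), np.int64(26), np.int64(27)), (332, np.int64(28), np.int64(26), np.int64(26)), (336, np.int64(24), np.int64(21), np.int64(21)), (340, np.int64(38), np.int64(35), np.int64(36)), (344, np.int64(39), np.int64(35), np.int64(35)), (348, np.int64(96), np.int64(97), np.int64(92))]
```

Run:
```python
from h import *
g=load('pics/w2.npz');P=arm.observe()['eef_pos']
u=np.array([np.cos(.143),np.sin(.143),0]);v=np.array([-u[1],u[0],0])
f=lambda n,c,r,z:(lambda p:print(n,z,p[:2].round(1),'rel',((p-P)@u).round(1),((p-P)@v).round(1)))(onz(g,c,r,z,True))
for c,r in [(185,264.5),(195,264.3),(368,263),(378,262.7)]: f('edge',c,r,32)
for c,r in [(210,78.7),(350,78)]: f('battop',c,r,56)
for c,r in [(210,83.4),(350,82.4)]: f('batbot',c,r,32)
s=P[2]-26
for z in (0,15,45): f('heel',250,166,s+z); 
for z in (62,71): f('btn rear',280,286,s+z); f('btn front',280,346,s+z)
```

```text
edge 32 [675.7 212.1] rel 46.1 -76.0
edge 32 [674.  220.7] rel 45.6 -67.1
edge 32 [652.4 362.8] rel 44.5 76.6
edge 32 [651.2 371.5] rel 44.5 85.4
battop 56 [528.5 224.2] rel -98.0 -43.0
battop 56 [514.8 316.1] rel -98.4 49.9
batbot 32 [529.3 219.1] rel -97.9 -48.1
batbot 32 [513.8 321.2] rel -98.6 55.1
heel 103.93287002159477 [577.  262.2] rel -44.5 -12.3
heel 118.93287002159477 [574.9 263.2] rel -46.4 -10.9
heel 148.93287002159477 [570.7 265.4] rel -50.3 -8.2
btn rear 165.93287002159477 [610.5 282.8] rel -8.4 3.3
btn front 165.93287002159477 [638.9 286.9] rel 20.3 3.3
btn rear 174.93287002159477 [605.7 282. ] rel -13.3 3.3
btn front 174.93287002159477 [631.7 285.8] rel 13.0 3.3
```

Emit:
play_rows(twist=[[0,0,0],[0,0,0],[0,0,0],[0,0,0],[0,0,0],[0,0,0],[0,0,0],[0,0,0],[0,0,0],[0,0,0]], offset=[[0.2,0.03,0],[0.2,0.03,-0.5],[0.2,0.03,-1],[0.2,0.03,-1.5],[0.2,0.03,-1.8],[0.2,0.03,-2.1],[0.2,0.03,-2.2],[0.2,0.03,-2.3],[0.2,0.03,-2.3],[0.2,0.03,-2.3]], gripper=[30,30,30,30,30,30,30,30,30,30])

```text
time: 5.88
eef_pos: [625.7, 281.7, 61.5]
eef_rot: [-1.314, 1.14, 1.31]
ft_force: [0.7, 0.7, -6.3]
opening: 43.5
```

Run:
```python
from h import *
o=arm.observe();print(o['eef_pos'],o['ft_force'])
s=save('scene','pics/s3.png')
cv2.imwrite('pics/c3.png',np.clip(1.3*cv2.resize(s['img'][130:230,330:440],(770,700),interpolation=cv2.INTER_CUBIC),0,255).astype(np.uint8)[:600])
```

```text
[625.69901131 281.66267198  61.5415833 ] [ 0.67762766  0.69224429 -6.26560262]
```

View pics/c3.png

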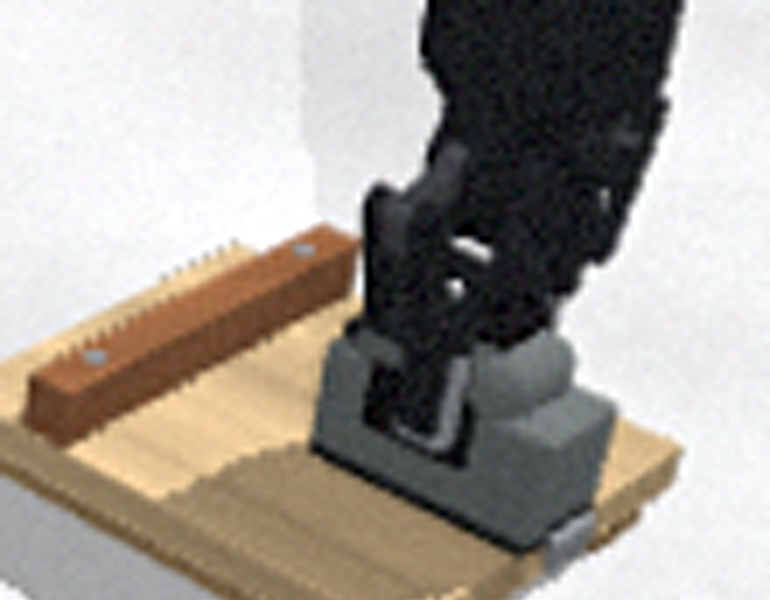

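Emit:
play_rows(twist=[[0,0,0],[0,0,0],[0,0,0],[0,0,0]], offset=[[0,0,-0.03],[0,0,-0.06],[0,0,-0.08],[0,0,-0.08]], gripper=[30,30,30,30])

```text
time: 6.27
eef_pos: [625.7, 281.8, 59.3]
eef_rot: [-1.314, 1.139, 1.31]
ft_force: [0.4, -0.0, -6.9]
opening: 43.6
```

Emit:
play_rows(twist=[[0,0,0],[0,0,0],[0,0,0],[0,0,0],[0,0,0],[0,0,0],[0,0,0],[0,0,0],[0,0,0],[0,0,0]], offset=[[-0.1,-0.015,-0.02],[-0.2,-0.03,-0.02],[-0.3,-0.045,-0.02],[-0.4,-0.06,-0.02],[-0.5,-0.075,-0.02],[-0.6,-0.09,-0.02],[-0.7,-0.104,-0.02],[-0.8,-0.119,-0.02],[-0.8,-0.119,-0.02],[-0.8,-0.119,-0.02]], gripper=[30,30,30,30,30,30,30,30,30,30])

```text
time: 7.1
eef_pos: [601.7, 278.2, 58.8]
eef_rot: [-1.314, 1.139, 1.31]
ft_force: [1.0, -0.5, -6.6]
opening: 43.4
```

Run:
```python
from h import *
o=arm.observe();print(o['eef_pos'],o['ft_force'])
s=save('scene','pics/s4.png')
cv2.imwrite('pics/c4.png',np.clip(1.3*cv2.resize(s['img'][130:230,330:440],(770,700),interpolation=cv2.INTER_CUBIC),0,255).astype(np.uint8)[100:])
```

```text
[601.67212083 278.15095351  58.80587044] [ 1.03320026 -0.50581689 -6.56570676]
```

View pics/c4.png

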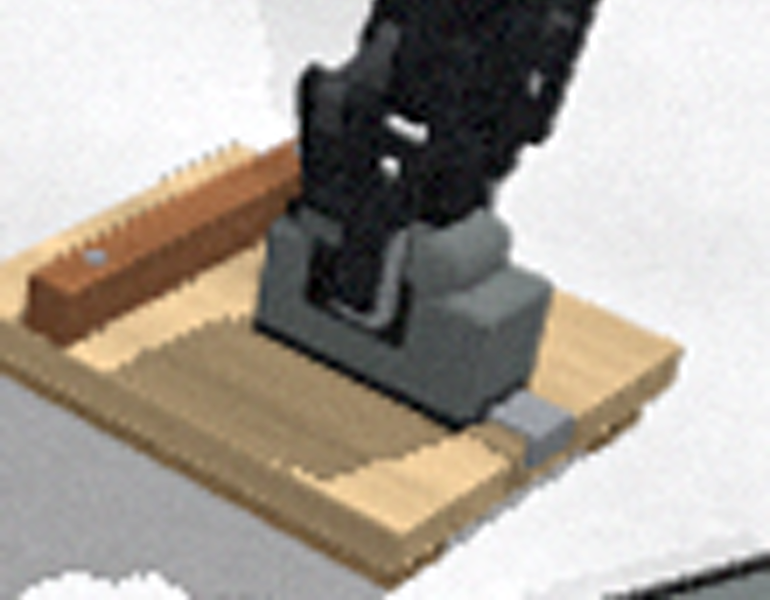

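Emit:
play_rows(twist=[[0,0,0],[0,0,0],[0,0,0],[0,0,0],[0,0,0],[0,0,0],[0,0,0],[0,0,0],[0,0,0],[0,0,0],[0,0,0]], offset=[[-0.12,-0.018,0],[-0.24,-0.036,0],[-0.36,-0.053,0],[-0.48,-0.071,0],[-0.6,-0.089,0],[-0.72,-0.107,0],[-0.84,-0.125,0],[-0.94,-0.14,0],[-1,-0.149,0],[-1,-0.149,0],[-1,-0.149,0]], gripper=[30,30,30,30,30,30,30,30,30,30,30])

```text
time: 8.07
eef_pos: [571.8, 273.8, 58.9]
eef_rot: [-1.314, 1.139, 1.31]
ft_force: [2.2, -0.6, -6.9]
opening: 43.6
```

Emit:
play_rows(twist=[[0,0,0],[0,0,0],[0,0,0],[0,0,0],[0,0,0]], offset=[[-0.03,-0.005,0],[-0.06,-0.009,0],[-0.09,-0.013,0],[-0.11,-0.016,0],[-0.11,-0.016,0]], gripper=[30,30,30,30,30])

```text
time: 8.48
eef_pos: [568.4, 273.3, 58.9]
eef_rot: [-1.314, 1.139, 1.31]
ft_force: [1.0, -1.4, -6.9]
opening: 43.5
```

Emit:
play_rows(twist=[[0,0,0],[0,0,0],[0,0,0],[0,0,0]], offset=[[-0.03,-0.005,0],[-0.06,-0.009,0],[-0.06,-0.009,0],[-0.06,-0.009,0]], gripper=[30,30,30,30])

```text
time: 8.82
eef_pos: [567.6, 273.1, 59.2]
eef_rot: [-1.315, 1.137, 1.308]
ft_force: [4.7, 1.1, -7.5]
opening: 43.2
```

Emit:
play_rows(twist=[[0,0,0],[0,0,0],[0,0,0],[0,0,0]], offset=[[-0.03,-0.005,0],[-0.05,-0.008,0],[-0.05,-0.008,0],[-0.05,-0.008,0]], gripper=[30,30,30,30])

```text
time: 9.15
eef_pos: [567.5, 273.1, 59.5]
eef_rot: [-1.316, 1.135, 1.306]
ft_force: [7.1, 0.7, -10.7]
opening: 43.2
```

Emit:
play_rows(twist=[[0,0,0],[0,0,0],[0,0,0],[0,0,0],[0,0,0]], offset=[[-0.03,-0.005,-0.02],[-0.03,-0.005,-0.04],[-0.03,-0.005,-0.06],[-0.03,-0.005,-0.06],[-0.03,-0.005,-0.06]], gripper=[30,30,30,30,30])

```text
time: 9.57
eef_pos: [567.7, 273.3, 58.7]
eef_rot: [-1.316, 1.132, 1.305]
ft_force: [6.1, -0.5, -0.7]
opening: 43.4
```

Emit:
play_rows(twist=[[0,0,0],[0,0,0],[0,0,0],[0,0,0],[0,0,0],[0,0,0],[0,0,0],[0,0,0]], offset=[[-0.02,0,0],[-0.02,0,0],[0,0,0],[0,0,0],[0,0,0],[0,0,0],[0,0,0],[0,0,0]], gripper=[50,60,70,80,85,85,85,85])

```text
time: 10.23
eef_pos: [567.6, 273.3, 58.7]
eef_rot: [-1.316, 1.132, 1.305]
ft_force: [0.9, 0.2, 0.7]
opening: 85.1
```

Emit:
play_rows(twist=[[0,0,0],[0,0,0],[0,0,0],[0,0,0],[0,0,0],[0,0,0],[0,0,0],[0,0,0],[0,0,0],[0,0,0],[0,0,0],[0,0,0],[0,0,0]], offset=[[0,0,0.4],[0,0,0.8],[0,0,1.2],[0,0,1.6],[0,0,2],[0,0,2.4],[0,0,2.8],[0,0,2.8],[0,0,2.8],[0,0,2.8],[0,0,2.8],[0,0,2.8],[0,0,2.8]], gripper=[85,85,85,85,85,85,85,0,0,0,0,0,0])

```text
time: 11.32
eef_pos: [567.3, 273.1, 142.0]
eef_rot: [-1.316, 1.134, 1.305]
ft_force: [-0.3, 0.2, -0.1]
opening: 11.6
```

Run:
```python
from h import *
o=arm.observe();print(o['eef_pos'],o['eef_rot'],o['ft_force'],o['opening'])
w=save('wrist','pics/w5.png');s=save('scene','pics/s5.png')
m=np.zeros((560,800,3),np.uint8)
m[:420,:420]=w['img'][:,70:490]
m[:525,425:800]=cv2.resize(s['img'][130:235,345:420],(375,525),interpolation=cv2.INTER_CUBIC)
cv2.imwrite('pics/m5.png',np.clip(m*1.3,0,255).astype(np.uint8))
```

```text
[567.30345041 273.11108889 141.98355067] [-1.31604716  1.13369279  1.3053472 ] [-0.32178837  0.1598576  -0.08266302] 11.62558934216749
```

View pics/m5.png

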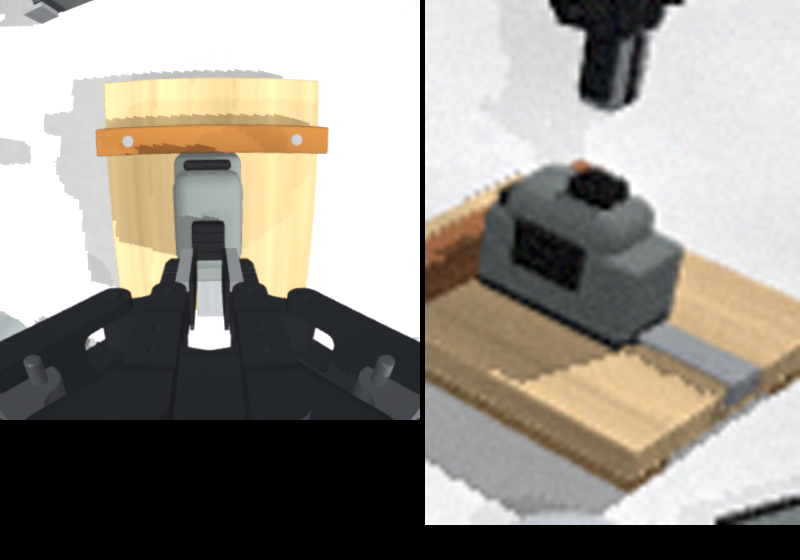

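Emit:
play_rows(twist=[[0,0,0],[0,0,0],[0,0,0],[0,0,0],[0,0,0],[0,0,0],[0,0,0]], offset=[[0.117,0.017,-0.3],[0.117,0.017,-0.6],[0.117,0.017,-0.9],[0.117,0.017,-1.15],[0.117,0.017,-1.15],[0.117,0.017,-1.15],[0.117,0.017,-1.15]], gripper=[0,0,0,0,0,0,0])

```text
time: 12.0
eef_pos: [571.1, 273.7, 107.9]
eef_rot: [-1.316, 1.133, 1.305]
ft_force: [0.1, 0.5, 0.2]
opening: 0.4
```

Emit:
play_rows(twist=[[0,0,0],[0,0,0],[0,0,0],[0,0,0],[0,0,0],[0,0,0]], offset=[[0,0,-0.05],[0,0,-0.1],[0,0,-0.15],[0,0,-0.2],[0,0,-0.2],[0,0,-0.2]], gripper=[0,0,0,0,0,0])

```text
time: 12.5
eef_pos: [571.1, 273.7, 101.8]
eef_rot: [-1.316, 1.133, 1.305]
ft_force: [-0.8, -1.0, 0.1]
opening: 0.0
```

Emit:
play_rows(twist=[[0,0,0],[0,0,0],[0,0,0],[0,0,0],[0,0,0]], offset=[[0,0,-0.03],[0,0,-0.06],[0,0,-0.09],[0,0,-0.1],[0,0,-0.1]], gripper=[0,0,0,0,0])

```text
time: 12.92
eef_pos: [570.9, 273.6, 98.6]
eef_rot: [-1.316, 1.134, 1.305]
ft_force: [-0.0, -0.8, 0.3]
opening: 0.4
```

Emit:
play_rows(twist=[[0,0,0],[0,0,0],[0,0,0],[0,0,0]], offset=[[0,0,-0.03],[0,0,-0.06],[0,0,-0.07],[0,0,-0.07]], gripper=[0,0,0,0])

```text
time: 13.25
eef_pos: [571.1, 273.7, 97.5]
eef_rot: [-1.316, 1.133, 1.305]
ft_force: [-3.2, -1.5, 10.8]
opening: 0.1
```

Emit:
play_rows(twist=[[0,0,0],[0,0,0],[0,0,0],[0,0,0],[0,0,0]], offset=[[0,0,-0.05],[0,0,-0.08],[0,0,-0.08],[0,0,-0.08],[0,0,-0.08]], gripper=[0,0,0,0,0])

```text
time: 13.67
eef_pos: [571.1, 273.8, 97.3]
eef_rot: [-1.315, 1.132, 1.306]
ft_force: [-8.5, -3.6, 19.9]
opening: -0.1
```

Emit:
play_rows(twist=[[0,0,0],[0,0,0],[0,0,0],[0,0,0],[0,0,0],[0,0,0],[0,0,0],[0,0,0],[0,0,0],[0,0,0],[0,0,0],[0,0,0]], offset=[[0,0,0.3],[0,0,0.6],[0,0,0.9],[-0.06,0,1.2],[-0.12,-0.017,1.5],[-0.12,-0.017,1.5],[-0.12,-0.017,1.5],[-0.12,-0.017,1.5],[-0.12,-0.017,1.5],[-0.12,-0.017,1.5],[-0.12,-0.017,1.5],[-0.12,-0.017,1.5]], gripper=[0,0,0,0,85,85,85,85,85,85,85,85])

```text
time: 14.67
eef_pos: [567.4, 273.2, 142.0]
eef_rot: [-1.315, 1.133, 1.306]
ft_force: [-1.0, -1.0, 0.2]
opening: 85.0
```

Run:
```python
from h import *
o=arm.observe();print(o['eef_pos'],o['eef_rot'],o['ft_force'],o['opening'])
w=save('wrist','pics/w6.png');s=save('scene','pics/s6.png')
m=np.zeros((560,800,3),np.uint8)
m[:420,:420]=w['img'][:,70:490]
m[:525,425:800]=cv2.resize(s['img'][130:235,345:420],(375,525),interpolation=cv2.INTER_CUBIC)
cv2.imwrite('pics/m6.png',np.clip(m*1.3,0,255).astype(np.uint8))
```

```text
[567.4004923  273.18330714 141.98241017] [-1.31476568  1.13266119  1.30579221] [-0.97587695 -0.95498786  0.24205631] 84.99646058957362
```

View pics/m6.png

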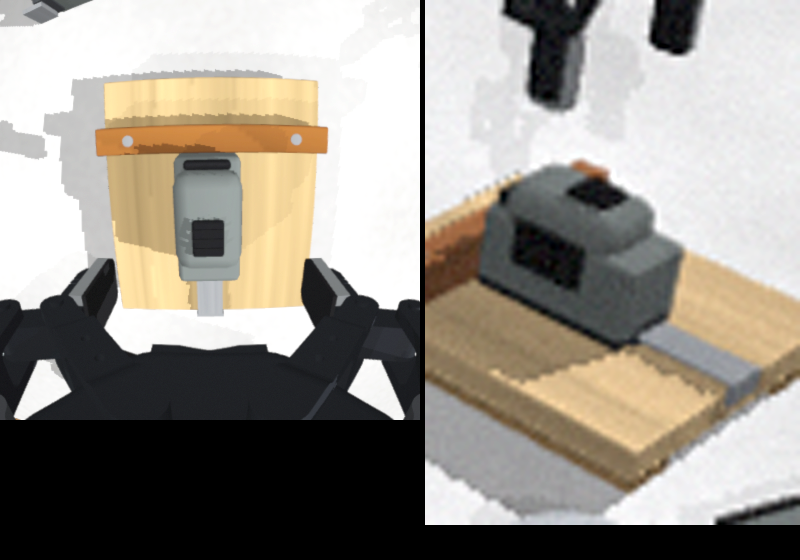

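Emit:
play_rows(twist=[[0,0,0],[0,0,0],[0,0,0],[0,0,0],[0,0,0],[0,0,0],[0,0,0],[0,0,0],[0,0,0],[0,0,0],[0,0,0],[0,0,0],[0,0,0],[0,0,0],[0,0,0],[0,0,0],[0,0,0],[0,0,0]], offset=[[0,0,-0.5],[0,0,-1],[0,0,-1.5],[0,0,-2],[0,0,-2.4],[0,0,-2.7],[0,0,-2.75],[0,0,-2.75],[0,0,-2.75],[0,0,-2.75],[0,0,-2.75],[0,0,-2.75],[0,0,-2.75],[0,0,-2.75],[0,0,-2.75],[0,0,-2.75],[0,0,-2.75],[0,0,-2.75]], gripper=[85,85,85,85,85,85,85,85,30,30,30,30,30,30,30,30,30,30])

```text
time: 16.27
eef_pos: [568.0, 273.2, 60.6]
eef_rot: [-1.315, 1.131, 1.305]
ft_force: [-2.3, -0.9, 5.6]
opening: 43.4
```

Emit:
play_rows(twist=[[0,0,0],[0,0,0],[0,0,0],[0,0,0],[0,0,0],[0,0,0],[0,0,0],[0,0,0],[0,0,0]], offset=[[0,0,0.1],[0,0,0.3],[0,0,0.7],[0,0,1.2],[0,0,1.8],[0,0,2.4],[0,0,3],[0,0,3],[0,0,3]], gripper=[30,30,30,30,30,30,30,30,30])

```text
time: 17.02
eef_pos: [567.9, 273.3, 150.9]
eef_rot: [-1.315, 1.13, 1.305]
ft_force: [-1.1, -1.1, -5.9]
opening: 43.2
```

Emit:
play_rows(twist=[[0,0,0],[0,0,-0.1],[0,0,-0.2],[0,0,-0.3],[0,0,-0.4],[0,0,-0.5],[0,0,-0.6],[0,0,-0.8],[0,0,-1],[0,0,-1.1],[0,0,-1.2],[0,0,-1.3],[0,0,-1.4],[0,0,-1.5],[0,0,-1.6],[0,0,-1.8],[0,0,-2],[0,0,-2],[0,0,-2],[0,0,-2]], offset=[[0,-0.3,0],[0,-1.2,0],[0,-2.4,0],[0,-3.6,0],[0,-4.8,0],[0,-6,0],[0,-7.2,0],[-0.1,-8.4,0],[-0.2,-9.6,0],[-0.4,-10.8,0],[-0.6,-12,0],[-0.8,-13.2,0],[-1,-14.4,0],[-1.2,-15.6,0],[-1.3,-16.8,0],[-1.4,-17.6,0],[-1.49,-18.1,0],[-1.49,-18.43,0],[-1.49,-18.43,0],[-1.49,-18.43,0]], gripper=[30,30,30,30,30,30,30,30,30,30,30,30,30,30,30,30,30,30,30,30])

```text
time: 18.68
eef_pos: [523.0, -278.7, 150.1]
eef_rot: [-1.161, 1.233, 1.153]
ft_force: [0.4, 0.1, -6.3]
opening: 43.0
```

Run:
```python
from h import *
o=arm.observe();print(o['eef_pos'],o['eef_rot'],o['ft_force'],o['joint_pos'])
w=save('wrist','pics/w7.png');s=save('scene','pics/s7.png')
m=np.zeros((420,800,3),np.uint8)
m[:,:460]=w['img'][:,50:510]
m[:400,465:800]=cv2.resize(s['img'][140:340,70:237],(335,400),interpolation=cv2.INTER_CUBIC)
cv2.imwrite('pics/m7.png',np.clip(m*1.3,0,255).astype(np.uint8))
```

```text
[ 523.03540217 -278.68089949  150.09306726] [-1.16109775  1.23264495  1.15296344] [ 0.39848967  0.13610632 -6.27919006] [-0.21048259  0.32991338  0.76726498  1.74920554 -0.25512555  1.15592648
  2.13434321]
```

View pics/m7.png

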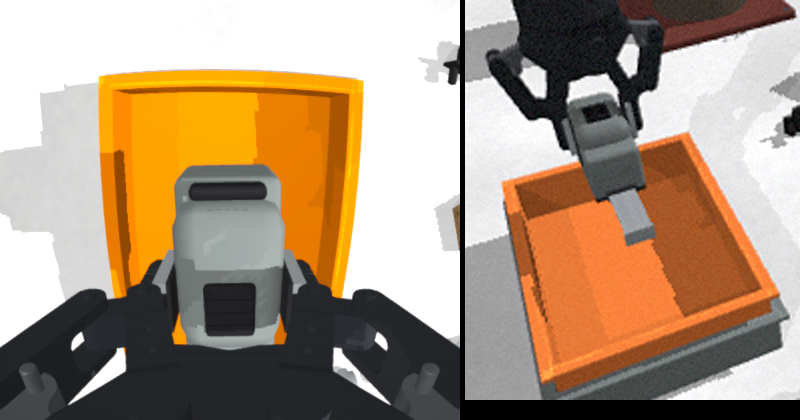

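Emit:
play_rows(twist=[[0,-0.1,0],[0,-0.2,0],[0,-0.3,0],[0,-0.4,0],[0,-0.46,0],[0,-0.46,0],[0,-0.46,0],[0,-0.46,0],[0,-0.46,0],[0,-0.46,0]], offset=[[0,0,-0.4],[0,0,-0.8],[0,0,-1.2],[0,0,-1.7],[0,0,-2.2],[0,0,-2.6],[0,0,-2.9],[0,0,-3.03],[0,0,-3.03],[0,0,-3.03]], gripper=[30,30,30,30,30,30,30,30,30,30])

```text
time: 19.62
eef_pos: [524.1, -277.6, 59.8]
eef_rot: [-1.184, 1.194, 1.12]
ft_force: [-0.3, 0.9, -5.5]
opening: 43.2
```

Emit:
play_rows(twist=[[0,0,0],[0,0,0],[0,0,0],[0,0,0],[0,0,0]], offset=[[0,0,-0.03],[0,0,-0.06],[0,0,-0.09],[0,0,-0.09],[0,0,-0.09]], gripper=[30,30,30,30,30])

```text
time: 20.03
eef_pos: [524.1, -277.6, 57.2]
eef_rot: [-1.184, 1.194, 1.12]
ft_force: [0.8, -0.1, -5.8]
opening: 43.2
```

Emit:
play_rows(twist=[[0,0,0],[0,0,0],[0,0,0],[0,0,0],[0,0,0],[0,0,0]], offset=[[0,0,-0.02],[0,0,-0.04],[0,0,-0.06],[0,0,-0.08],[0,0,-0.08],[0,0,-0.08]], gripper=[30,30,30,30,30,30])

```text
time: 20.53
eef_pos: [524.1, -277.6, 54.8]
eef_rot: [-1.184, 1.194, 1.12]
ft_force: [-1.0, 0.1, -5.8]
opening: 43.5
```

Emit:
play_rows(twist=[[0,0,0],[0,0,0],[0,0,0],[0,0,0],[0,0,0]], offset=[[0,0,-0.02],[0,0,-0.04],[0,0,-0.06],[0,0,-0.06],[0,0,-0.06]], gripper=[30,30,30,30,30])

```text
time: 20.95
eef_pos: [524.3, -277.7, 54.4]
eef_rot: [-1.184, 1.193, 1.119]
ft_force: [-7.0, 3.6, 11.2]
opening: 43.0
```

Emit:
play_rows(twist=[[0,0,0],[0,0,0],[0,0,0],[0,0,0],[0,0,0],[0,0,0],[0,0,0],[0,0,0],[0,0,0],[0,0,0],[0,0,0],[0,0,0],[0,0,0],[0,0,0]], offset=[[0,0,0.02],[0,0,0.02],[0,0,0.02],[0,0,0.02],[0,0,0.02],[0,0,0.02],[0,0,0.3],[0,0,0.8],[0,0,1.4],[0,0,2.2],[0,0,3.2],[0,0,4],[0,0,4],[0,0,4]], gripper=[46,50,60,70,72,72,72,72,72,72,72,72,72,72])

```text
time: 22.12
eef_pos: [525.1, -278.2, 176.3]
eef_rot: [-1.186, 1.191, 1.117]
ft_force: [-0.4, -0.7, -0.1]
opening: 71.7
```

Run:
```python
from h import *
o=arm.observe();print(o['eef_pos'],o['ft_force'],o['opening'])
w=save('wrist','pics/w8.png');s=save('scene','pics/s8.png')
m=np.zeros((420,800,3),np.uint8)
m[:,:460]=w['img'][:,50:510]
m[:400,465:800]=cv2.resize(s['img'][140:340,70:237],(335,400),interpolation=cv2.INTER_CUBIC)
cv2.imwrite('pics/m8.png',np.clip(m*1.3,0,255).astype(np.uint8))
```

```text
[ 525.0745814  -278.19629122  176.25175309] [-0.3849188  -0.73996884 -0.09439286] 71.72132453532942
```

View pics/m8.png

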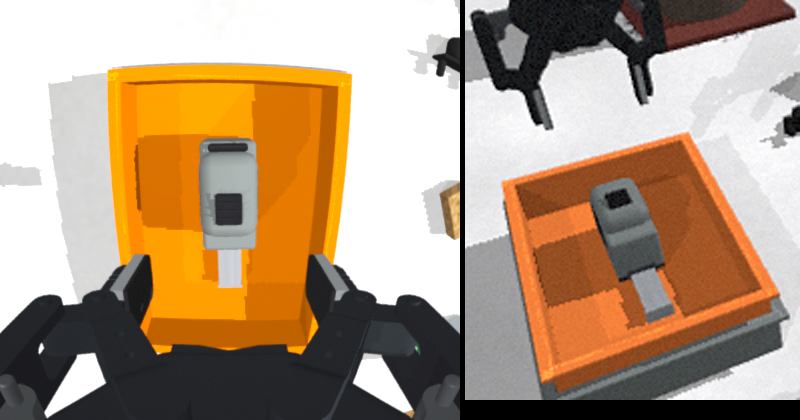

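Run:
```python
from h import *
g=load('pics/w8.npz')
h=onz(g,279,139,24,True);e=onz(g,280,288,34,True);print(h,e,np.linalg.norm((h-e)[:2])-3)
print(arm.observe()['time']); arm.sign_off()
```

```text
[ 482.17838418 -273.52094231   24.        ] [ 629.03305805 -282.57147044   34.        ] 144.13329770759196
22.2167
the job is handed in; nothing more can be done
```

I measured the stand's clear depth with the tape and locked it there. The tape is now upright inside the upper tray and released; I handed the job in at about 22 s. The sign-off gives no verdict, so what follows rests on my own readings.

- **Hooking and drawing:** I picked up the small tape, hooked its end over the stand's open edge and drew the case back square to it. It stopped against the batten with about 7 N of push.
- **Locking:** I lowered it until the sole touched, let go, and pressed the button with closed fingers. I felt no snap, but the button bottomed out at about the locked height under 20 N. The next picture showed it lower, with the hook still on the edge and the heel at the batten.
- **Placing:** I lifted the tape straight off and lowered it into the tray slightly nose-up until I felt contact, then released and backed away.

Last checks:
- **Length:** heel to hook measured about 144 mm in the tray, against 143.4 mm measured for the stand's clear depth. That is within the 3 mm allowed, though the calibration is only good to about 2 mm.
- **Pictures:** the final picture shows the button still down and the tape well inside the tray walls.
- **Other objects:** the arm's paths kept clear of the jar, torch, whistle and mouthpiece. I did not re-measure their positions.
- **Disagreement:** I triangulated the button top on the block at about 86 mm, where the given sizes imply 91 mm. The button bottomed out near 97 mm on the stand, which fits the given sizes.

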